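# Key the crank plate onto the tape winder

## Robot

A 6-joint arm with a two-finger parallel gripper is mounted at the origin on a cart in front of the work surface, level with it; the furniture and walls round the work are solid. World frame = base frame: x ahead of the robot, y to its left, z up, the work surface at z = 0. Lengths are in mm, angles in rad, forces in N, time in s.
With the tool pointing down it reaches from about 325 to 925 mm from the base axis. Payload 3.1 kg.
Tool frame: the origin (TCP) lies between the finger pads; the fingertips stand 14 mm ahead of it and the grasp point (between the pads) lies 5 mm behind it; z points along the fingers, x is the direction in which the jaws open and shut, and the axes are right-handed (so a half turn about z gives the same grasp; the last joint's range is limited). The gripper opens to 85 mm and grips with 20 to 120 N. Pads are 22 mm wide; open, the fingers measure 114 mm over their backs; the gripper's body (76 mm by 85 mm) begins 54 mm behind the grasp point. The pads swing forward as they close: fully open they stand 13 mm farther back than shut.
Start: joints at [-1.297, 0.217, 1.613, -0, 1.311, -0.112], TCP at [235.209, -579.065, 245.3] pointing down, gripper open.
Joint ranges: [-2.75, 2.75], [-0.78, 2.1], [0.31, 2.55], [-1.13, 4.27], [0.13, 2.63], [-2.58, 2.58]. Speed limits (rad/s): [2.79, 2.79, 3.14, 3.14, 3.14, 3.14].

## Interface

Orientations are given as [roll, pitch, yaw] about the fixed x, y, z axes, in that order (R = Rz(yaw) Ry(pitch) Rx(roll)).
In Python, from bench import ctrl gives the robot as it stands.
- The arm moves only by the shell command python3 -m crank 'ROWS' [FORCE]. ROWS is a JSON object of lists of equal length, an entry for each row: "delta_pos": the shift along the world's x, y, z in cm, a list of three; "rotation": the turn, a rotation vector about the world's x, y, z in degrees, a list of three; "jaw": the gripper command: -1 is fully open, 1 is shut, values between are in proportion. In form: {"delta_pos": [[x, y, z], ...], "rotation": [[rx, ry, rz], ...], "jaw": [jaw, ...]}. A call has 1 to 5 rows; each row shifts and turns the commanded pose from where the row before left it; what a row does not reach is not made up. A row lasts 1/12 s, in which the tool goes at most 41.7 mm and 7.16 degrees, less where a joint would pass 70% of its speed; a pose out of reach is approached as far as the arm can. A call with a gripper value outside its range is refused whole. The fingers move at their own pace and stop on an object; FORCE is the grip in N (left out, the last holds). Time passes only in rows, so rows that do not move let the fingers close. It gives the time, the measured TCP pose, the force and the opening at its end, in the units of the state.
- ctrl.observe(): the state, without advancing time (a new reading comes with each control period).
- ctrl.capture(name): name is "scene" or "top" or "wrist"; returns a dict with "pixels" (384x512x3 uint8, red, green, blue), "fx", "fy", "cx", "cy" (pixels), "xyz" and "orientation" of the camera in the world; the wrist camera has in their place "mount" (4x4, takes a point from camera to tool coordinates, whose origin is the TCP and whose axes are the tool frame's). Camera axes: x right, y down, z forward; pixel columns grow to the right and rows downward; lengths in mm; the calibration is good to about 2 mm. The wrist camera is an equidistant fisheye: a pixel r from the principal point sees the ray r / f radians off the axis. A picture is of the moment at which its call begins: read the wrist's pose just before it. There is no depth.
- ctrl.finish_job(): hands the job in, once; it reports no verdict.
The state is a dict: "clock": time; "joint_positions": joint angles; "qvel": joint speeds; "tau": joint torques, N m; "eef_pos": TCP position; "orientation": TCP orientation; "ft_force": force on the tool from outside, world axes, zero at the start; "torque": the same for the moment, N m; "finger_gap": finger opening in mm.
Only numpy, scipy, OpenCV 4.12 (cv2) and the standard library are available. Lean on these libraries where they do the work, as an engineer would, in place of code of your own. Each camera call takes 0.05 s, during which the arm holds its last target.

## Task

The round crank plate of the small tape winder sits high on its spindle because the notch in its rim is not over the drive pin. Push its knob round with a fingertip until the notch stands over the pin, then press the hub down with the fingertips until the plate is fully home on the winder, and leave it there. The plate must not be lifted on its spindle, and the spool, the loupe and the screwdriver nearby stay where they are.

Things in the scene. Friction and masses are not known exactly. Their poses are not given: they have to be found in the camera images.
- winder: Tape winder base, fixed to the bench, turned any way: grey round housing, 128 mm across (foot 140), top 36 mm above the bench. Origin: centre of its underside; z up; x points to the drive pin. Under the pin a box-shaped ear (26 mm wide, 36 high, dark screw head on top) stands out to 88 mm from the axis and shows beyond the plate's rim. Three flat foot lugs (7 mm high) reach 86 mm.
- collar (a joint): Brass collar, 40 mm across, round the fixed steel spindle (12 mm thick, top 66 mm above the bench, inside the plate's hub); it carries the plate. Value: how far it has slid down, m (0 at the start, 0.008 with the plate home on a steel ring 38 mm above the bench). Stiff: 3.5 to 6 N pressed on the hub moves it slowly; it stays where it is left and does not sink under the plate's weight.
- drive_pin (a point): Centre of the top of the upright steel drive pin: 8 mm thick with a conical tip (2 mm high, 4 mm wide at the end), 67 mm from the winder's axis, top 45 mm above the bench. The pin is fixed to the winder.
- crank_plate: Crank plate, loose on the spindle: steel disc 140 mm across, 8 mm thick, 0.22 kg, with a black hub, a black knob and a rim notch opposite the knob. Origin: centre of its underside; z up; x to the notch. Starts level at 46 mm above the bench, 40 to 180 degrees off, either way; turns freely (1 N at the knob) both ways, stays where left. Home: 38 mm, only with its x along the winder's x; else the pin stops it.
- notch (a point): Middle of the rim notch, at the disc's underside, 67 mm from the disc's axis. The notch is open to the rim, goes in to 57 mm from the axis and through the whole thickness, and is 12 mm wide at this point (2 mm to spare on each side of the pin).
- knob_top (a point): Centre of the top of the knob: an upright black post 14 mm thick standing 28 mm above the disc's top face (82 mm above the bench at the start), 52 mm from the disc's axis, opposite the notch. Fixed to the disc; push it sideways to turn the disc.
- hub_top (a point): Centre of the flat top of the hub, where it is pressed: black, 32 mm across, 30 mm above the disc's top face, 84 mm above the bench at the start and 76 mm when home.
- solder_spool: Bystander: spool of solder standing on end, 54 mm across, 44 mm high, loose. Origin: centre of its underside.
- loupe: Bystander: black eye loupe standing, 34 mm across, 35 mm high, loose. Origin: centre of its underside.
- screwdriver_yellow: Bystander: small screwdriver lying on the bench, 173 mm long, 19 mm thick, loose. Origin: middle of its length at bench height; its length runs along its y axis.

How it is judged (in metres and radians):
At the end, for the whole second after the job is handed in: The crank plate lies fully home on the winder (underside within 1.5 mm of the landing ring, level within 0.03 rad), its notch round the drive pin (centres within 6 mm seen from above), at rest (z of crank_plate in the frame of winder below 0.0395 m and horizontal distance between notch and drive_pin below 0.006 m and angle between crank_plate's own z axis and vertical below 0.03 rad and linear speed of crank_plate below 0.01 m/s); the robot touches nothing.
It fails at once if the crank plate is lifted on its spindle (more than 6 mm above its starting height on the winder) (z of crank_plate in the frame of winder above 0.052 m).
It fails at once if the solder spool is pushed out of its place (more than 25 mm) or knocked over (distance of solder_spool from where it was at the start of the episode above 0.025 m or angle between solder_spool's own z axis and vertical above 0.5 rad).
It fails at once if the loupe is pushed out of its place (more than 25 mm) or knocked over (distance of loupe from where it was at the start of the episode above 0.025 m or angle between loupe's own z axis and vertical above 0.5 rad).
It fails at once if the screwdriver is pushed out of its place (more than 25 mm) (distance of screwdriver_yellow from where it was at the start of the episode above 0.025 m).
It also fails if it takes over 70 s, if anything falls off the work surface, if the arm or the gripper's body presses on something with over 40 N, if the wrist force passes 120 N, or if a joint passes its speed limit or range.

## Working session

There is one attempt and no reset: what is moved stays moved. The work goes in short steps, Python scripts to look and compute and a shell command to move; the robot and the scene stay as the last step left them, time stands still between calls to the robot, and variables do not carry over. Pictures are saved under pics/ and viewed, and the job is handed in when it is done.

```bash
ls; mkdir -p pics
python3 - <<'E'
from bench import ctrl
import cv2
s=ctrl.observe(); print(s)
for n in ["scene","top","wrist"]:
    c=ctrl.capture(n); cv2.imwrite(f"pics/{n}0.png",c["pixels"][:,:,::-1]); print(n,{k:v for k,v in c.items() if k!="pixels"})
E
```

```text
pics
{'clock': 0.0, 'joint_positions': array([-1.29717009e+00,  2.17787691e-01,  1.61492173e+00, -5.90400280e-06,
        1.31128267e+00, -1.12152215e-01]), 'qvel': array([-0.00012383, -0.00054863,  0.00140331,  0.00121007, -0.00070263,
       -0.00117492]), 'tau': array([ 1.47900428e-03, -3.96842623e+01, -3.03849542e+01, -1.35929095e-04,
        9.75661387e-03, -2.49728686e-05]), 'eef_pos': array([ 235.01152689, -578.29733557,  243.95390011]), 'orientation': array([-3.14132978e+00,  2.38500021e-03, -1.18501604e+00]), 'ft_force': array([-0.56030416, -0.53071352, -0.24282941]), 'torque': array([ 0.02068766, -0.06472288,  0.01488882]), 'finger_gap': 85.36490114278739}
scene {'fx': 384.05773482228415, 'fy': 384.05773482228415, 'cx': 257.1057355806585, 'cy': 193.1086035919931, 'xyz': array([483.12774894, 790.98914277, 633.36740173]), 'orientation': array([-2.29009029,  0.00356399, -3.07672623])}
top {'fx': 492.61010069259913, 'fy': 492.61010069259913, 'cx': 268.44165323214213, 'cy': 196.00914371695353, 'xyz': array([ 490.53908984,  157.09800401, 1083.99566975]), 'orientation': array([-3.0874336 , -0.01429558, -1.59572873])}
wrist {'fx': 297.3186396354542, 'fy': 297.3186396354542, 'cx': 255.97072156352033, 'cy': 191.40716075223946, 'mount': array([[ 9.99999539e-01, -8.61645172e-04,  4.22660069e-04,
         1.15875400e-01],
       [ 7.04349940e-04,  9.58043378e-01,  2.86622383e-01,
        -7.36824638e+01],
       [-6.51893473e-04, -2.86621953e-01,  9.58043543e-01,
        -1.27672284e+02],
       [ 0.00000000e+00,  0.00000000e+00,  0.00000000e+00,
         1.00000000e+00]])}
```

View pics/scene0.png

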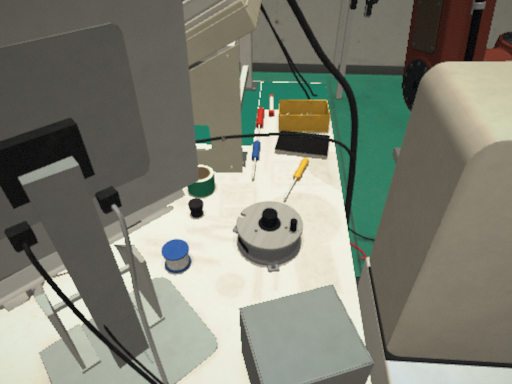

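View pics/top0.png

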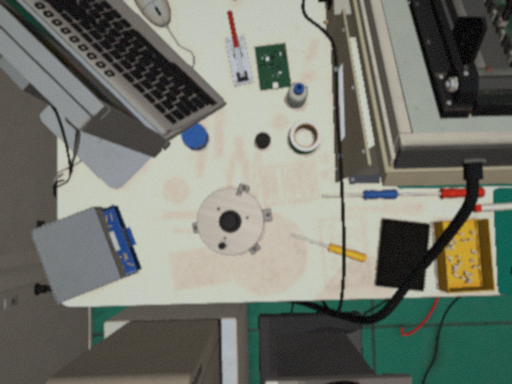

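View pics/wrist0.png

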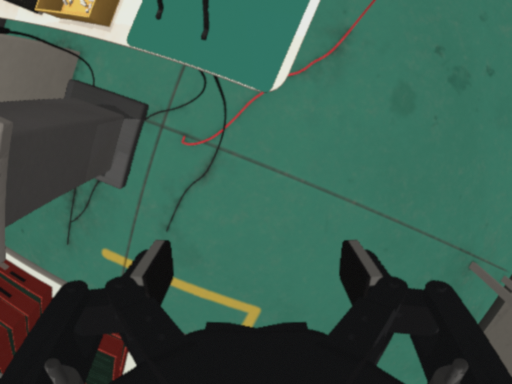

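The scene view shows the winder near (270,230). In the top view it is at about (230,220), with the hub at (230,221) and the knob at (222,245). The wrist camera sees only floor. I'll enlarge the crops next.

Run:
```python
import cv2
a=cv2.imread("pics/top0.png")[165:275,170:300]; cv2.imwrite("pics/top0z.png",cv2.resize(a,None,fx=5.5,fy=5.4,interpolation=cv2.INTER_CUBIC))
a=cv2.imread("pics/scene0.png")[190:280,215:325]; cv2.imwrite("pics/scene0z.png",cv2.resize(a,None,fx=6.5,fy=6.5,interpolation=cv2.INTER_CUBIC))
```

```text
(no output)
```

View pics/top0z.png

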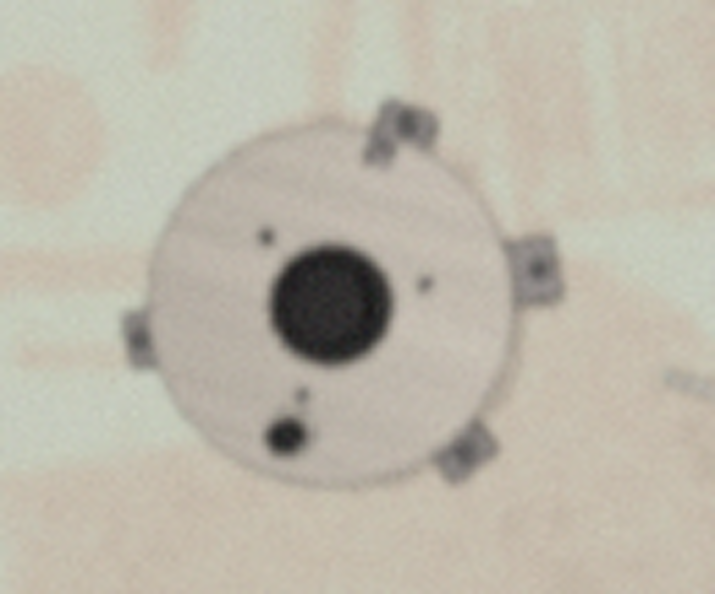

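View pics/scene0z.png

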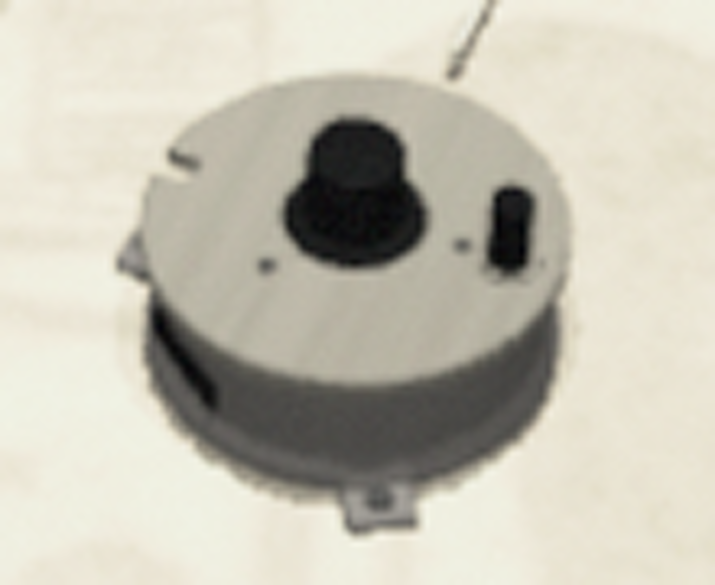

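In the zoomed top view the notch is at (380,150), the knob at (287,436), the hub at (331,305) and the ear at (537,268), midway between two lugs. The plate therefore needs about 62° clockwise seen from above. Next I'll measure these points from two views.

```bash
cat > h.py <<'E'
import numpy as np, cv2
from scipy.spatial.transform import Rotation as R
def ray(c,uv):
    d=np.array([(uv[0]-c["cx"])/c["fx"],(uv[1]-c["cy"])/c["fy"],1.0])
    d=R.from_euler("xyz",c["orientation"]).as_matrix()@d
    return np.array(c["xyz"]),d/np.linalg.norm(d)
def plane(c,uv,z):
    o,d=ray(c,uv); return o+d*(z-o[2])/d[2]
def tri(c1,u1,c2,u2):
    o1,d1=ray(c1,u1);o2,d2=ray(c2,u2)
    t=np.linalg.lstsq(np.c_[d1,-d2],o2-o1,rcond=None)[0]
    p,q=o1+d1*t[0],o2+d2*t[1]; return (p+q)/2,np.linalg.norm(p-q)
def proj(c,p):
    v=R.from_euler("xyz",c["orientation"]).as_matrix().T@(np.array(p)-c["xyz"])
    return np.array([c["cx"]+c["fx"]*v[0]/v[2],c["cy"]+c["fy"]*v[1]/v[2]])
def blobs(img,roi,th):
    x0,y0,x1,y1=roi
    m=(img[y0:y1,x0:x1].max(2)<th).astype(np.uint8)
    n,l,s,ct=cv2.connectedComponentsWithStats(m)
    return [(s[i,4],*(ct[i]+[x0,y0]).round(2),*(s[i,:4]+[x0,y0,0,0])) for i in range(1,n) if s[i,4]>3]
E
python3 - <<'E'
from bench import ctrl
from h import *
t=ctrl.capture("top");s=ctrl.capture("scene")
print("top");[print(b) for b in blobs(t["pixels"],(170,165,300,275),80)]
print("scene");[print(b) for b in blobs(s["pixels"],(215,190,325,280),60)]
Z=lambda u,v:(170+u/5.5,165+v/5.4); S=lambda u,v:(215+(u)/6.5-.5,190+v/6.5-.5)
kt=Z(287,436)
print("knob tri",tri(t,kt,s,S(515,197)))
print("hub tri",tri(t,Z(331,305),s,S(357,140)))
print("notch tri@54", tri(t,Z(380,150),s,S(182,168)), plane(t,Z(380,150),54))
print("ear",plane(t,Z(537,268),36)); 
for p in [(140,340),(465,452),(405,125)]: print("lug",plane(t,Z(*p),7))
print("spool",plane(t,(195,137),44),"loupe",plane(t,(263,141),35),"sd tip",plane(t,(292,235),5),plane(t,(366,257),10))
E
```

```text
top
(np.int32(338), np.float64(229.66), np.float64(221.02), np.int64(220), np.int64(211), np.int64(21), np.int64(21))
(np.int32(23), np.float64(221.7), np.float64(245.22), np.int64(219), np.int64(243), np.int64(6), np.int64(5))
scene
(np.int32(341), np.float64(269.16), np.float64(220.14), np.int64(259), np.int64(209), np.int64(21), np.int64(22))
(np.int32(66), np.float64(292.95), np.float64(225.03), np.int64(290), np.int64(219), np.int64(7), np.int64(13))
(np.int32(58), np.float64(243.19), np.float64(245.07), np.int64(238), np.int64(237), np.int64(11), np.int64(16))
knob tri (array([446.29133329, 237.69725475,  79.70767071]), np.float64(0.7736254384393285))
hub tri (array([495.67904334, 220.19664143,  84.59280086]), np.float64(2.148399636844968))
notch tri@54 (array([554.73258772, 202.38258608,  51.16043159]), np.float64(0.6053905624765815)) [554.2541749  202.23965974  54.        ]
ear [507.36925813 143.40396979  36.        ]
lug [482.70974913 300.88347024   7.        ]
lug [434.45109896 173.3485419    7.        ]
lug [567.07750297 194.13458526   7.        ]
spool [675.77170791 293.64331585  44.        ] loupe [665.45998677 149.41388128  35.        ] sd tip [462.06327579  90.85942795   5.        ] [410.4199857  -68.56045742  10.        ]
```

```bash
python3 - <<'E'
from bench import ctrl
from h import *
t=ctrl.capture("top");s=ctrl.capture("scene")
for p in [(475,165),(466,210),(430,262),(390,305),(370,320),(320,306),(343,150),(345,220),(320,20)]:
    print(p,[(z,plane(t,p,z)[:2].round().tolist(),proj(s,plane(t,p,z)).round().tolist()) for z in (0,50,100,200,300,400)])
print("psu corners top", [plane(t,p,150).round() for p in [(33,232),(100,207),(125,270),(62,300)]])
for p in [(240,337),(335,290),(368,358)]: print([(z,plane(s,p,z)[:2].round().tolist(),proj(t,plane(s,p,z)).round().tolist()) for z in (0,50,100,150,200)])
E
python3 - <<'E'
import cv2
a=cv2.imread("pics/scene0.png")[0:220,180:400]; cv2.imwrite("pics/scene0c.png",cv2.resize(a,None,fx=2.7,fy=2.7,interpolation=cv2.INTER_CUBIC))
a=cv2.imread("pics/top0.png")[140:384,250:512]; cv2.imwrite("pics/top0c.png",cv2.resize(a,None,fx=2.4,fy=2.4,interpolation=cv2.INTER_CUBIC))
E
```

```text
(475, 165) [(0, [607.0, -321.0], [242.0, 114.0]), (50, [602.0, -299.0], [243.0, 103.0]), (100, [596.0, -277.0], [243.0, 92.0]), (200, [585.0, -233.0], [245.0, 66.0]), (300, [575.0, -189.0], [246.0, 34.0]), (400, [564.0, -145.0], [249.0, -5.0])]
(466, 210) [(0, [507.0, -296.0], [272.0, 119.0]), (50, [507.0, -275.0], [273.0, 108.0]), (100, [506.0, -254.0], [273.0, 96.0]), (200, [504.0, -213.0], [274.0, 69.0]), (300, [503.0, -171.0], [275.0, 37.0]), (400, [501.0, -129.0], [276.0, -2.0])]
(430, 262) [(0, [395.0, -211.0], [308.0, 134.0]), (50, [399.0, -194.0], [308.0, 123.0]), (100, [404.0, -177.0], [308.0, 110.0]), (200, [413.0, -143.0], [309.0, 82.0]), (300, [422.0, -109.0], [309.0, 47.0]), (400, [430.0, -75.0], [310.0, 5.0])]
(390, 305) [(0, [304.0, -120.0], [342.0, 153.0]), (50, [313.0, -107.0], [341.0, 140.0]), (100, [321.0, -94.0], [341.0, 127.0]), (200, [338.0, -68.0], [341.0, 96.0]), (300, [356.0, -43.0], [341.0, 59.0]), (400, [373.0, -17.0], [340.0, 14.0])]
(370, 320) [(0, [273.0, -75.0], [355.0, 162.0]), (50, [283.0, -64.0], [354.0, 150.0]), (100, [293.0, -53.0], [354.0, 135.0])
[... 1054 characters left out ...]
0])]
psu corners top [array([484., 586., 150.]), array([528., 461., 150.]), array([408., 415., 150.]), array([356., 533., 150.])]
[(0, [537.0, 453.0], [126.0, 205.0]), (50, [533.0, 480.0], [106.0, 206.0]), (100, [529.0, 507.0], [85.0, 208.0]), (150, [525.0, 533.0], [61.0, 210.0]), (200, [520.0, 560.0], [35.0, 212.0])]
[(0, [363.0, 345.0], [176.0, 284.0]), (50, [372.0, 380.0], [155.0, 282.0]), (100, [382.0, 416.0], [132.0, 281.0]), (150, [391.0, 451.0], [106.0, 280.0]), (200, [401.0, 486.0], [77.0, 278.0])]
[(0, [319.0, 477.0], [116.0, 305.0]), (50, [332.0, 502.0], [96.0, 304.0]), (100, [345.0, 527.0], [75.0, 301.0]), (150, [358.0, 552.0], [52.0, 299.0]), (200, [371.0, 576.0], [26.0, 296.0])]
```

View pics/scene0c.png

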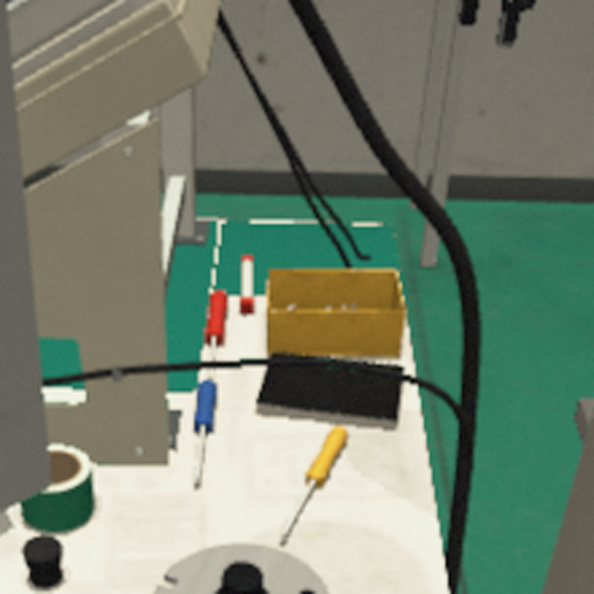

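View pics/top0c.png

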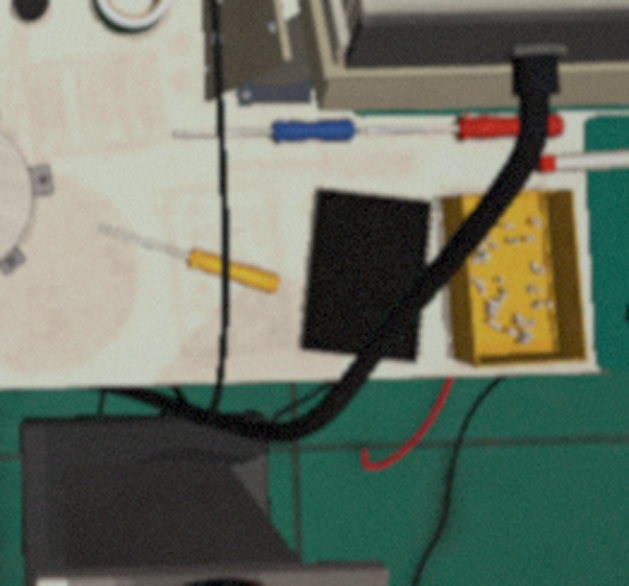

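The thick black cable rises from about (310,-36,180) to over 320 mm near (424,-105). A thin cable hangs at about z 110 near y=-10. I'll lift high, swing at a radius of about 420 mm above the cables, and come down from there.

```bash
python3 -m crank '{"delta_pos":[[0,1,4],[0,1,4],[0,1,4],[0,1,4],[0,1,4]],"rotation":[[0,0,0],[0,0,0],[0,0,0],[0,0,0],[0,0,0]],"jaw":[1,1,1,1,1]}' 20
python3 -m crank '{"delta_pos":[[0,1,4],[0,3,2],[0,4,0],[0,4,0],[0,4,0]],"rotation":[[0,0,6],[0,0,6],[0,0,6],[0,0,6],[0,0,6]],"jaw":[1,1,1,1,1]}'
```

```text
clock: 0.77
eef_pos: [235.1, -528.3, 447.2]
orientation: [3.142, -0.0, -1.185]
ft_force: [0.6, -0.5, -0.3]
finger_gap: 25.2
clock: 1.18
eef_pos: [235.0, -367.6, 506.0]
orientation: [3.141, -0.001, -0.657]
ft_force: [-0.3, 0.2, -0.2]
finger_gap: 0.1
```

```bash
python3 -m crank '{"delta_pos":[[2,3.5,0],[2,3.5,0],[2,3.5,0],[2,3.5,0],[2,3.5,0]],"rotation":[[0,0,5],[0,0,5],[0,0,5],[0,0,5],[0,0,0]],"jaw":[1,1,1,1,1]}'
python3 -m crank '{"delta_pos":[[2,3.5,0],[2,3.5,0],[2,3.5,0],[1,4,0],[0,4,0]],"rotation":[[0,0,0],[0,0,0],[0,0,0],[0,0,0],[0,0,0]],"jaw":[1,1,1,1,1]}'
```

```text
clock: 1.6
eef_pos: [335.4, -192.2, 505.7]
orientation: [3.141, -0.002, -0.31]
ft_force: [1.0, -0.4, 0.1]
finger_gap: -0.0
clock: 2.02
eef_pos: [406.1, -7.1, 504.6]
orientation: [-3.141, 0.0, -0.312]
ft_force: [0.6, 0.1, 0.3]
finger_gap: 0.0
```

```bash
python3 -m crank '{"delta_pos":[[0,4,0],[1,4,0],[1,4,0],[1,4,0],[1,3,-2]],"rotation":[[0,0,0],[0,0,0],[0,0,0],[0,0,0],[0,0,0]],"jaw":[1,1,1,1,1]}'
python3 -m crank '{"delta_pos":[[0,0,-4],[0,0,-4],[0,0,-4],[0,0,-4],[0,0,-2]],"rotation":[[0,0,0],[0,0,0],[0,0,0],[0,0,0],[0,0,0]],"jaw":[1,1,1,1,1]}'
python3 - <<'E'
from bench import ctrl
import cv2
s=ctrl.observe(); print(s["eef_pos"],s["orientation"])
c=ctrl.capture("wrist"); cv2.imwrite("pics/w1.png",c["pixels"][:,:,::-1])
E
```

```text
clock: 2.43
eef_pos: [446.1, 184.4, 489.8]
orientation: [-3.136, -0.007, -0.31]
ft_force: [0.9, -1.0, 0.1]
finger_gap: -0.2
clock: 2.85
eef_pos: [442.2, 180.5, 299.4]
orientation: [3.137, 0.007, -0.312]
ft_force: [-0.8, -1.0, -0.4]
finger_gap: 0.1
[442.23244332 180.46533813 299.39534523] [ 3.13723202  0.00701268 -0.3117539 ]
```

View pics/w1.png

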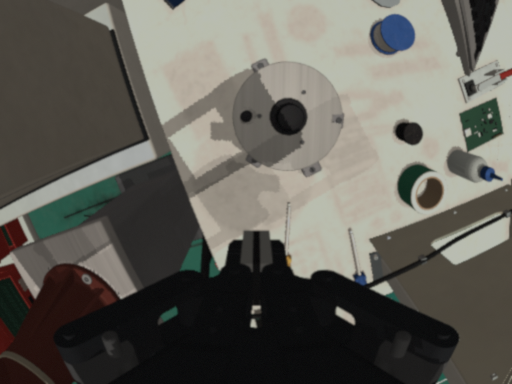

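The wrist view shows the hub at about (289,117), the knob at (246,116), the notch at (338,118) and the ear at (310,170). I'll cast these rays and compare them with the fixed cameras.

```bash
cat >> h.py <<'E'
def wray(c,st,uv):
    u=(uv[0]-c["cx"])/c["fx"];v=(uv[1]-c["cy"])/c["fy"];r=np.hypot(u,v)
    d=np.array([np.sin(r)*u/r,np.sin(r)*v/r,np.cos(r)])
    T=np.eye(4);T[:3,:3]=R.from_euler("xyz",st["orientation"]).as_matrix();T[:3,3]=st["eef_pos"]
    M=T@c["mount"]; return M[:3,3],M[:3,:3]@d
def wplane(c,st,uv,z):
    o,d=wray(c,st,uv); return o+d*(z-o[2])/d[2]
def tri2(a,b):
    (o1,d1),(o2,d2)=a,b
    t=np.linalg.lstsq(np.c_[d1,-d2],o2-o1,rcond=None)[0]
    p,q=o1+d1*t[0],o2+d2*t[1]; return ((p+q)/2).round(1),np.linalg.norm(p-q).round(1)
E
python3 - <<'E'
from bench import ctrl
from h import *
s=ctrl.observe();c=ctrl.capture("wrist"); print(s["eef_pos"])
img=c["pixels"]; cv2.imwrite("pics/w2z.png",cv2.resize(img[45:190,215:365,::-1],None,fx=5,fy=4,interpolation=cv2.INTER_CUBIC)) 
for b in blobs(img,(215,45,365,190),50): print(b)
t=ctrl.capture("top")
for n,w,tp,z in [("hub",(289,117),(229.7,221),84),("knob",(246,116),(221.7,245.2),82),("notch",(338,118.5),(239.1,192.8),54),("ear",(310,170),(267.6,214.6),36)]:
    print(n,wplane(c,s,w,z).round(1),tri2(wray(c,s,w),ray(t,tp)))
E
```

```text
[440.71174236 179.96669837 296.40648017]
(np.int32(1030), np.float64(289.82), np.float64(115.31), np.int64(272), np.int64(98), np.int64(37), np.int64(36))
(np.int32(102), np.float64(247.77), np.float64(114.78), np.int64(242), np.int64(110), np.int64(12), np.int64(11))
(np.int32(6), np.float64(255.17), np.float64(159.67), np.int64(254), np.int64(159), np.int64(4), np.int64(2))
hub [492.5 224.4  84. ] (array([495.2, 222.7,  56.6]), np.float64(1.2))
knob [446.3 240.2  82. ] (array([446. , 239.7,  67.9]), np.float64(1.0))
notch [554.4 203.1  54. ] (array([554.6, 202.6,  52.2]), np.float64(0.8))
ear [503.3 144.5  36. ] (array([505.8, 142.8,  27.8]), np.float64(3.7))
```

View pics/w2z.png

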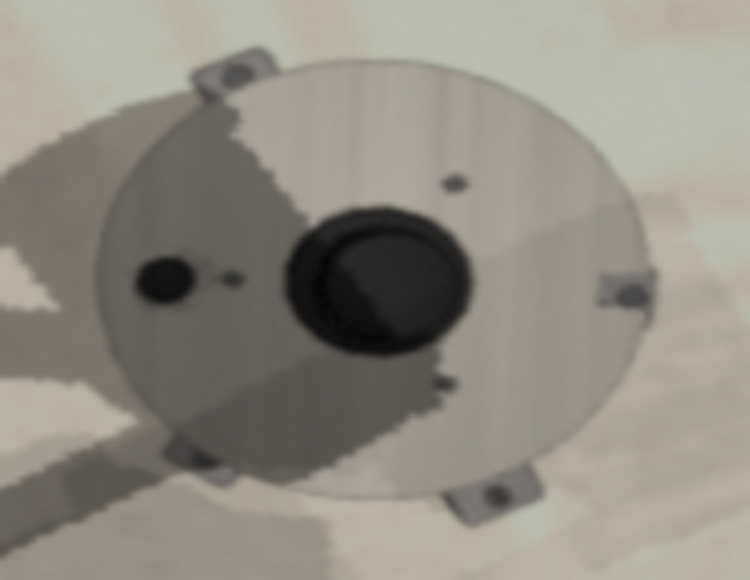

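The zoomed view gives the hub top centre at (292.4,115.7) and the knob at (248,115).

Run:
```python
from bench import ctrl
from h import *
s=ctrl.observe();c=ctrl.capture("wrist"); print(s["eef_pos"],s["qvel"].round(3).max())
Z=lambda u,v:(215+(u+.5)/5-.5,45+(v+.5)/4-.5)
for n,w,z in [("hub",Z(390,283),84),("knob",Z(165,281),82),("notchout-scr",Z(625,293),50),("ear screw",Z(498,495),36),("lugA",Z(238,75),7),("rimL",Z(97,281),54),("rimR",Z(652,281),54),("rimT",Z(378,59),54),("rimB",Z(378,497),54),("notchtop",Z(597,275),54),("notchbot",Z(597,306),54)]:
    p=wplane(c,s,w,z);print(n,p.round(1))
t=ctrl.capture("top")
Y=lambda u,v:(170+u/5.5-.4,165+v/5.4-.4)
for n,p,z in [("rimL",(148,305),54),("rimR",(518,305),54),("rimT",(335,118),54),("rimB",(335,489),54),("hub",(331,305),75)]: print(n,plane(t,Y(*p),z).round(1))
```

```text
[443.93564435 180.64750347 303.43405391] -0.0
hub [503.  225.6  84. ]
knob [453.3 241.8  82. ]
notchout-scr [565.2 203.   50. ]
ear screw [515.9 144.2  36. ]
lugA [492.5 303.9   7. ]
rimL [435.9 246.5  54. ]
rimR [572.4 205.3  54. ]
rimT [524.7 292.8  54. ]
rimB [483.1 157.9  54. ]
notchtop [558.5 211.1  54. ]
notchbot [555.8 201.4  54. ]
rimL [497.3 292.2  54. ]
rimR [493.8 152.   54. ]
rimT [568.  219.9  54. ]
rimB [424.8 222.9  54. ]
hub [495.5 221.6  75. ]
```

```bash
python3 -m crank '{"delta_pos":[[0,0,0],[0,0,0],[0,0,0]],"rotation":[[0,0,0],[0,0,0],[0,0,0]],"jaw":[1,1,1]}'
python3 - <<'E'
from bench import ctrl
for i in range(3): print(ctrl.observe()["eef_pos"]);
E
python3 -m crank '{"delta_pos":[[0,0,0]],"rotation":[[0,0,0]],"jaw":[1]}'
```

```text
clock: 3.35
eef_pos: [446.3, 181.1, 307.5]
orientation: [-3.14, -0.003, -0.312]
ft_force: [0.1, -0.2, -0.4]
finger_gap: 0.2
[446.28120226 181.13253973 307.45899434]
[446.28120226 181.13253973 307.45899434]
[446.28120226 181.13253973 307.45899434]
clock: 3.43
eef_pos: [445.8, 181.1, 306.6]
orientation: [-3.14, -0.002, -0.312]
ft_force: [-0.5, 0.1, -0.7]
finger_gap: -0.1
```

```bash
python3 -m crank '{"delta_pos":[[-0.7,3.2,-4],[0,0,-4],[0,0,-4],[0,0,-3],[0,0,-2]],"rotation":[[0,0,0],[0,0,0],[0,0,0],[0,0,0],[0,0,0]],"jaw":[1,1,1,1,1]}'
python3 -m crank '{"delta_pos":[[0,0,-1],[0,0,0],[0,0,0],[0,0,0],[0,0,0]],"rotation":[[0,0,0],[0,0,0],[0,0,0],[0,0,0],[0,0,0]],"jaw":[1,1,1,1,1]}'
python3 - <<'E'
from bench import ctrl
from h import *
s=ctrl.observe(); print(s["eef_pos"])
c=ctrl.capture("wrist"); cv2.imwrite("pics/w3.png",c["pixels"][:,:,::-1])
t=ctrl.capture("scene"); cv2.imwrite("pics/s3.png",cv2.resize(t["pixels"][130:290,180:380,::-1],None,fx=3.5,fy=3.5))
E
```

```text
clock: 3.85
eef_pos: [437.3, 206.2, 139.6]
orientation: [3.139, 0.004, -0.312]
ft_force: [-0.4, -0.1, 0.1]
finger_gap: 0.1
clock: 4.27
eef_pos: [441.4, 207.3, 135.4]
orientation: [-3.139, -0.004, -0.312]
ft_force: [-0.2, -0.4, 0.0]
finger_gap: -0.1
[441.43445435 207.27984893 135.37099048]
```

View pics/w3.png

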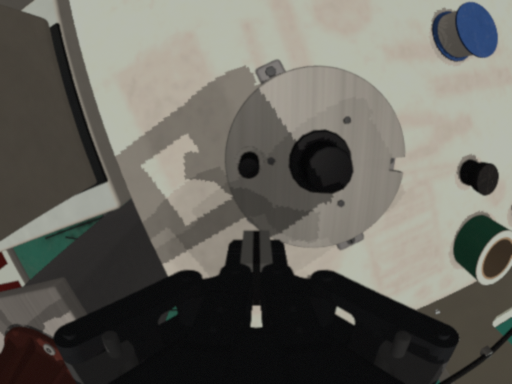

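View pics/s3.png

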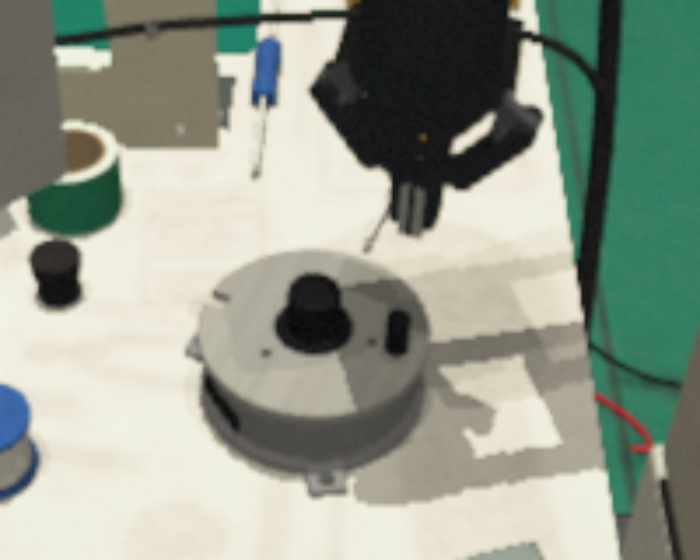

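The fingers are shut at (257,235) in the wrist view, on the near side of the knob at (249,165) and clear of it. I'll go down beside the knob.

```bash
python3 -m crank '{"delta_pos":[[-0.1,0.2,-2],[0,0,-1.5],[0,0,-1],[0,0,-0.6],[0,0,-0.3]],"rotation":[[0,0,0],[0,0,0],[0,0,0],[0,0,0],[0,0,0]],"jaw":[1,1,1,1,1]}'
python3 -m crank '{"delta_pos":[[0,0,-0.2],[0,0,0],[0,0,0],[0,0,0]],"rotation":[[0,0,0],[0,0,0],[0,0,0],[0,0,0]],"jaw":[1,1,1,1]}'
python3 - <<'E'
from bench import ctrl
from h import *
s=ctrl.observe(); print(s["eef_pos"],s["ft_force"])
c=ctrl.capture("wrist"); cv2.imwrite("pics/w4.png",c["pixels"][:,:,::-1])
E
```

```text
clock: 4.78
eef_pos: [438.3, 208.6, 78.5]
orientation: [3.141, 0.001, -0.312]
ft_force: [0.2, -0.8, -0.2]
finger_gap: -0.1
clock: 5.12
eef_pos: [439.2, 208.9, 77.8]
orientation: [-3.141, -0.001, -0.312]
ft_force: [0.3, -0.9, -0.8]
finger_gap: 0.0
[439.2117226  208.90000981  77.78037717] [ 0.2613048  -0.86286381 -0.8408685 ]
```

View pics/w4.png

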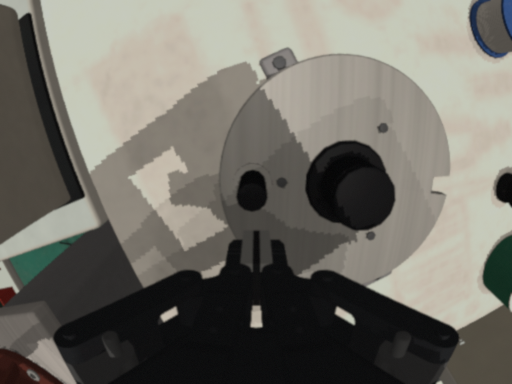

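Run:
```python
import numpy as np
C=np.array([496,222]);p=np.array([439.2,208.9])
for k in range(0,12):
    a=np.radians(180.7-5*k);q=C+55*np.array([np.cos(a),np.sin(a)]);print(k,5*k,q.round(1),((q-p)/10).round(2));p=q
```

```text
0 0 [441.  221.3] [0.18 1.24]
1 5 [441.2 226.1] [0.02 0.48]
2 10 [441.7 230.9] [0.06 0.48]
3 15 [442.7 235.6] [0.1  0.47]
4 20 [444.1 240.2] [0.14 0.46]
5 25 [445.9 244.6] [0.18 0.45]
6 30 [448.  248.9] [0.22 0.43]
7 35 [450.6 253. ] [0.25 0.41]
8 40 [453.4 256.8] [0.29 0.38]
9 45 [456.6 260.4] [0.32 0.36]
10 50 [460.1 263.7] [0.35 0.33]
11 55 [463.9 266.7] [0.38 0.3 ]
```

```bash
python3 -m crank '{"delta_pos":[[0.1,0.6,0],[0.1,0.6,0],[0.02,0.48,0],[0.06,0.48,0],[0.1,0.47,0]],"rotation":[[0,0,0],[0,0,0],[0,0,-5],[0,0,-5],[0,0,-5]],"jaw":[1,1,1,1,1]}'
python3 -m crank '{"delta_pos":[[0.14,0.46,0],[0,0,0],[0,0,0]],"rotation":[[0,0,-5],[0,0,0],[0,0,0]],"jaw":[1,1,1]}'
python3 - <<'E'
from bench import ctrl
from h import *
s=ctrl.observe(); print(s["eef_pos"],s["ft_force"])
c=ctrl.capture("wrist"); cv2.imwrite("pics/w5.png",c["pixels"][:,:,::-1])
E
```

```text
clock: 5.58
eef_pos: [442.4, 235.8, 77.2]
orientation: [-3.142, 0.0, -0.578]
ft_force: [0.1, -0.3, 0.8]
finger_gap: 0.2
clock: 5.83
eef_pos: [444.0, 240.2, 77.2]
orientation: [-3.141, -0.0, -0.658]
ft_force: [-0.4, -0.1, 0.2]
finger_gap: -0.0
[443.96042321 240.23109913  77.21135708] [-0.40374674 -0.14945369  0.15779145]
```

View pics/w5.png

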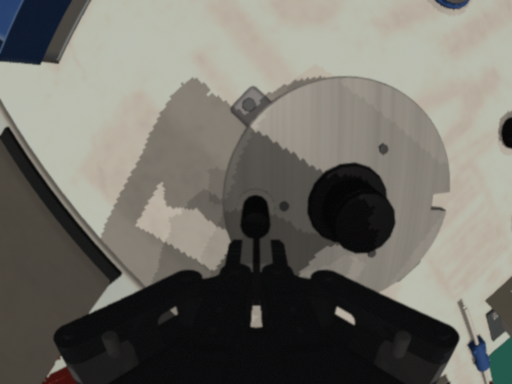

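The knob at (256,205) now touches the fingertips, and the notch is at (440,200). The plate is turning, so I'll continue.

```bash
python3 -m crank '{"delta_pos":[[0.18,0.45,0],[0.22,0.43,0],[0.25,0.41,0],[0.29,0.38,0],[0.32,0.36,0]],"rotation":[[0,0,-5],[0,0,-5],[0,0,-5],[0,0,-5],[0,0,-5]],"jaw":[1,1,1,1,1]}'
python3 -m crank '{"delta_pos":[[0,0,0],[0,0,0],[0,0,0]],"rotation":[[0,0,0],[0,0,0],[0,0,0]],"jaw":[1,1,1]}'
python3 - <<'E'
from bench import ctrl
from h import *
s=ctrl.observe(); print(s["eef_pos"],s["ft_force"])
c=ctrl.capture("wrist"); cv2.imwrite("pics/w6.png",cv2.resize(c["pixels"][:300,160:,::-1],None,fx=2,fy=2,interpolation=cv2.INTER_CUBIC))
c=ctrl.capture("top"); cv2.imwrite("pics/t6.png",cv2.resize(c["pixels"][165:275,170:300,::-1],None,fx=5.5,fy=5.4,interpolation=cv2.INTER_CUBIC))
E
```

```text
clock: 6.3
eef_pos: [456.0, 259.9, 76.9]
orientation: [3.141, 0.0, -1.1]
ft_force: [-0.3, -0.3, -0.6]
finger_gap: 0.1
clock: 6.55
eef_pos: [456.1, 259.7, 77.0]
orientation: [3.141, -0.0, -1.095]
ft_force: [-0.1, -0.3, 0.4]
finger_gap: -0.1
[456.14953706 259.6750665   76.97612784] [-0.13927782 -0.30241162  0.36670182]
```

View pics/w6.png

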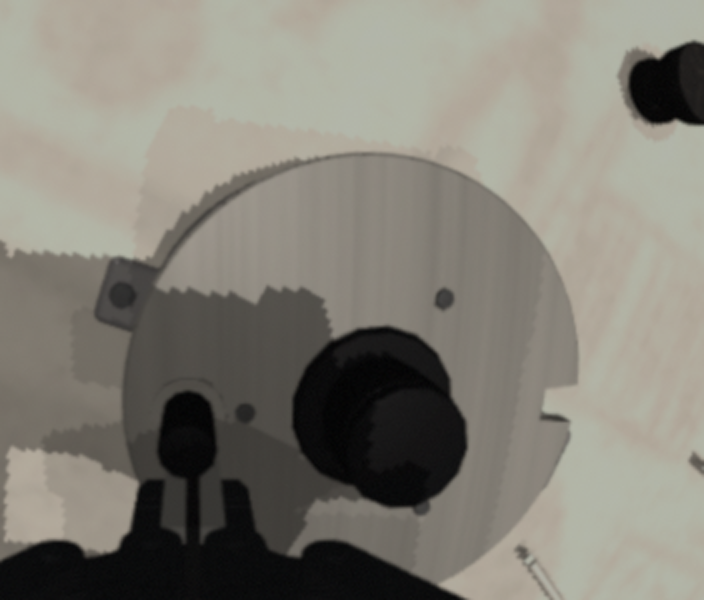

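View pics/t6.png

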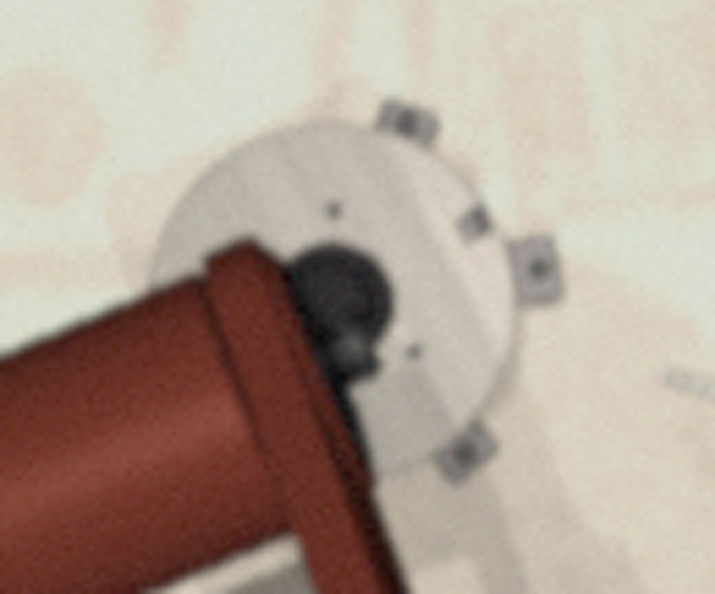

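The top view shows the notch at zoomed (473,221) and the ear at (537,268). I'll work out the angle that is left.

```bash
cat > m.py <<'E'
from bench import ctrl
from h import *
def measure(notchz,n):
    t=ctrl.capture("top")
    Y=lambda u,v:(170+(u+.5)/5.5-.5,165+(v+.5)/5.4-.5)
    C=np.mean([plane(t,Y(*p),54)[:2] for p in [(148,305),(518,305),(335,118),(335,489)]],0)
    ang=lambda p:np.degrees(np.arctan2(*(p[:2]-C)[::-1]))
    N=plane(t,Y(*notchz),notchz and 54); E=plane(t,Y(537,268),36)
    print("C",C.round(1),"notch",N.round(1),np.hypot(*(N[:2]-C)).round(1),ang(N).round(1),"ear",ang(E).round(1),np.hypot(*(E[:2]-C)).round(1),"lugs",[ang(plane(t,Y(*p),7)).round(1) for p in [(140,340),(465,452),(406,123)]])
E
python3 - <<'E'
from m import *
measure((473,221),0)
p=np.array([456.1,259.7]);C=np.array([496,222])
a0=np.degrees(np.arctan2(*(p-C)[::-1]));r0=np.hypot(*(p-C));print(a0,r0)
for k in range(1,13):
    a=np.radians(a0-2*k);q=C+r0*np.array([np.cos(a),np.sin(a)]);print(2*k,((q-p)/10).round(2));p=q
E
```

```text
C [496.  221.8] notch [526.7 168.4  54. ] 61.6 -60.1 ear -81.0 78.5 lugs [np.float64(98.8), np.float64(-141.9), np.float64(-20.5)]
136.62392989749577 54.89353331677601
2 [0.13 0.14]
4 [0.14 0.13]
6 [0.14 0.13]
8 [0.15 0.12]
10 [0.15 0.12]
12 [0.16 0.11]
14 [0.16 0.11]
16 [0.16 0.1 ]
18 [0.17 0.09]
20 [0.17 0.09]
22 [0.17 0.08]
24 [0.18 0.08]
```

```bash
python3 -m crank '{"delta_pos":[[0.27,0.27,0],[0.29,0.25,0],[0.31,0.23,0],[0.32,0.21,0],[0,0,0]],"rotation":[[0,0,-4],[0,0,-4],[0,0,-4],[0,0,-4],[0,0,0]],"jaw":[1,1,1,1,1]}'
python3 -m crank '{"delta_pos":[[0,0,0],[0,0,0]],"rotation":[[0,0,0],[0,0,0]],"jaw":[1,1]}'
python3 - <<'E'
from bench import ctrl
from h import *
s=ctrl.observe(); print(s["eef_pos"],s["ft_force"])
c=ctrl.capture("wrist"); cv2.imwrite("pics/w7.png",cv2.resize(c["pixels"][:300,160:,::-1],None,fx=2,fy=2,interpolation=cv2.INTER_CUBIC))
c=ctrl.capture("top"); cv2.imwrite("pics/t7.png",cv2.resize(c["pixels"][165:275,170:300,::-1],None,fx=5.5,fy=5.4,interpolation=cv2.INTER_CUBIC))
E
```

```text
clock: 7.12
eef_pos: [468.7, 269.7, 77.2]
orientation: [-3.141, 0.0, -1.377]
ft_force: [-0.0, 0.5, 0.2]
finger_gap: -0.1
clock: 7.28
eef_pos: [468.0, 269.3, 77.0]
orientation: [3.141, -0.0, -1.375]
ft_force: [-0.3, -0.2, 1.2]
finger_gap: 0.2
[468.03178362 269.32382407  76.99360307] [-0.34437949 -0.15841328  1.18379773]
```

View pics/t7.png

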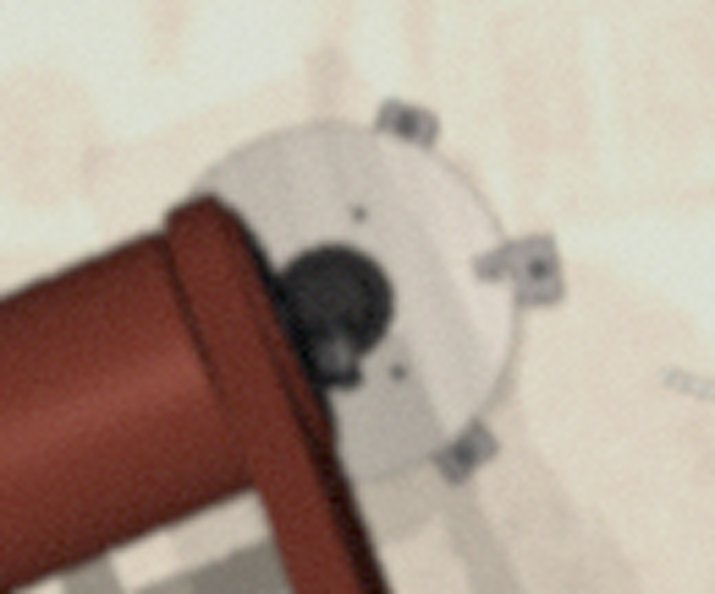

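View pics/w7.png

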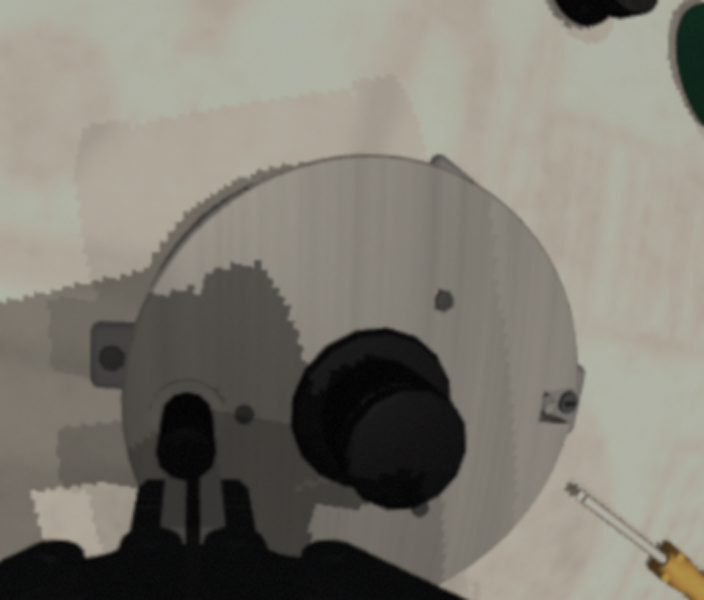

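```bash
python3 -m crank '{"delta_pos":[[0.20,0.11,0],[0.20,0.10,0],[0,0,0],[0,0,0],[0,0,0]],"rotation":[[0,0,-2.5],[0,0,-2.5],[0,0,0],[0,0,0],[0,0,0]],"jaw":[1,1,1,1,1]}'
python3 - <<'E'
from bench import ctrl
from h import *
s=ctrl.observe(); print(s["eef_pos"],s["ft_force"])
c=ctrl.capture("wrist"); cv2.imwrite("pics/w8.png",cv2.resize(c["pixels"][:300,160:,::-1],None,fx=2,fy=2,interpolation=cv2.INTER_CUBIC))
c=ctrl.capture("top"); cv2.imwrite("pics/t8.png",cv2.resize(c["pixels"][165:275,170:300,::-1],None,fx=5.5,fy=5.4,interpolation=cv2.INTER_CUBIC))
E
```

```text
clock: 7.8
eef_pos: [472.1, 271.5, 77.0]
orientation: [3.141, -0.0, -1.463]
ft_force: [-0.1, 0.2, 0.6]
finger_gap: 0.2
[472.106398   271.49515965  77.01339384] [-0.13775628  0.17439431  0.62368889]
```

View pics/t8.png

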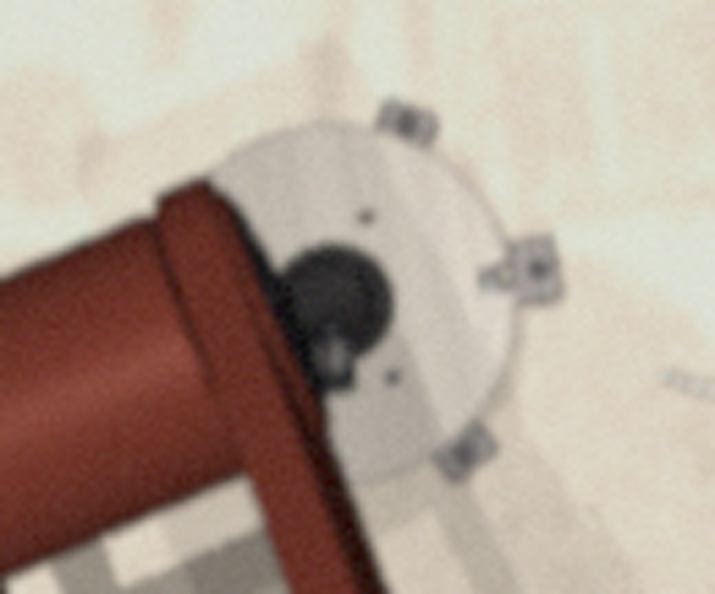

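View pics/w8.png

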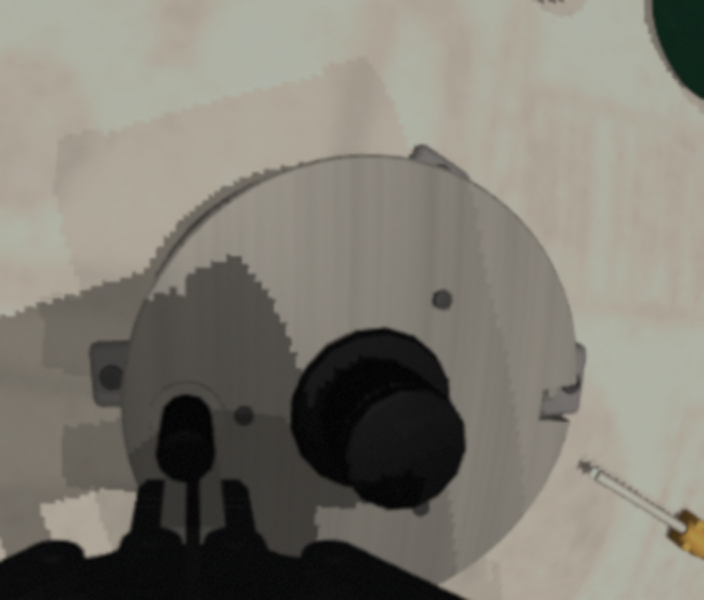

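The notch now lies against the ear, at zoomed (495,277) in the top view. I'll measure the plate's yaw accurately from the small screw holes in the plate, using subpixel centroids.

```bash
cat > holes.py <<'E'
from bench import ctrl
from h import *
def cap(n,k=6):
    c=ctrl.capture(n); a=c["pixels"].astype(float)
    for i in range(k-1): a+=ctrl.capture(n)["pixels"]
    c["pixels"]=a/k; return c
Yz=lambda u,v:(170+(u+.5)/5.5-.5,165+(v+.5)/5.4-.5)
def cen(img,uv,r=3):
    g=img.mean(2);x,y=int(round(uv[0])),int(round(uv[1]))
    w=g[y-r:y+r+1,x-r:x+r+1]; bg=np.percentile(w,70); w=np.clip(bg-8-w,0,None)
    yy,xx=np.mgrid[y-r:y+r+1,x-r:x+r+1]; return ((w*xx).sum()/w.sum(),(w*yy).sum()/w.sum())
E
python3 - <<'E'
from holes import *
C=np.array([496,221.8])
t=cap("top"); np.save("t8.npy",t["pixels"])
def rep(img,ps,z,n):
    for p in ps:
        q=plane(t,cen(img,Yz(*p)),z)[:2]; d=q-C; print(n,q.round(1),np.hypot(*d).round(1),np.degrees(np.arctan2(d[1],d[0])).round(1))
img0=cv2.imread("pics/top0.png").astype(float)
rep(img0,[(266,237),(425,284),(303,396)],54,"hole0")
rep(img0,[(287,436)],82,"knob0")
rep(t["pixels"],[(366,216),(392,377)],54,"hole")
rep(t["pixels"],[(537,268)],36,"earscrew")
rep(t["pixels"],[(406,123),(465,452)],7,"lug"); rep(img0,[(140,340)],7,"lug")
cv2.imwrite("pics/t9.png",cv2.resize(t["pixels"][195:235,240:290].astype(np.uint8)[:,:,::-1],None,fx=14,fy=14,interpolation=cv2.INTER_CUBIC))
w=cap("wrist",4); cv2.imwrite("pics/w9.png",cv2.resize(w["pixels"][150:250,400:490].astype(np.uint8)[:,:,::-1],None,fx=6,fy=6,interpolation=cv2.INTER_CUBIC))
E
```

```text
hole0 [522.6 247. ] 36.7 43.4
hole0 [502.9 187.3] 35.2 -78.7
hole0 [459.1 235.4] 39.3 159.8
knob0 [446.9 238.8] 51.9 160.9
hole [529.4 209. ] 35.8 -20.9
hole [467.2 200.2] 36.0 -143.1
earscrew [507.9 143.4] 79.3 -81.3
lug [568.7 194.5] 77.7 -20.6
lug [434.5 175. ] 77.3 -142.8
lug [483.3 302. ] 81.2 99.0
```

View pics/t9.png

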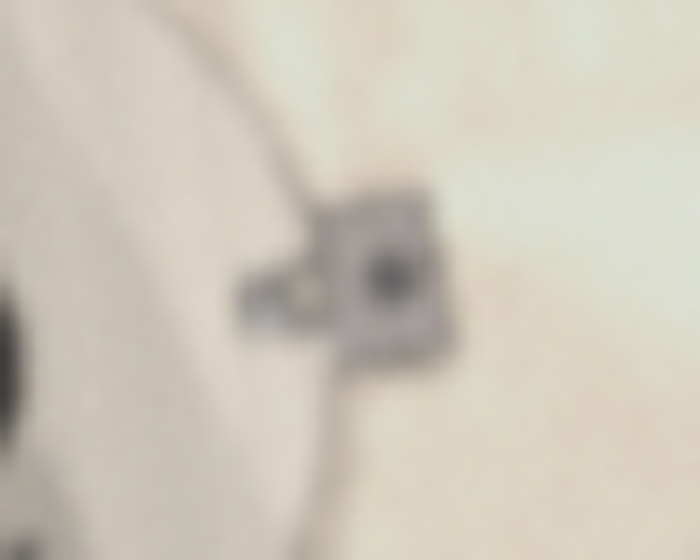

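View pics/w9.png

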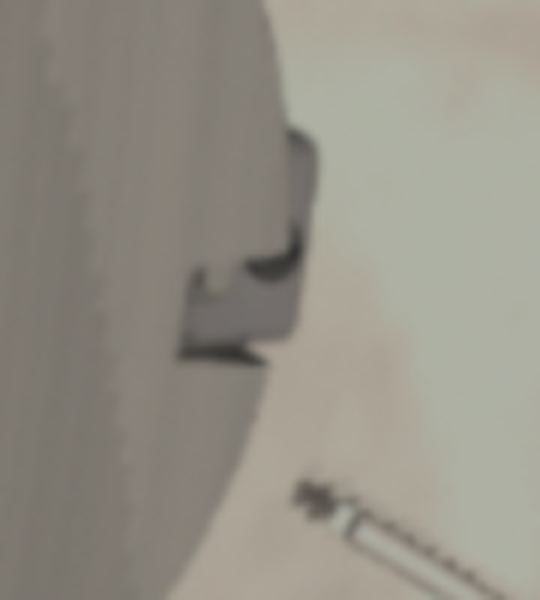

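The bright pin tip is visible in the notch at zoomed (305,288). It looks slightly off centre, so I'll take an intensity profile across the notch.

Run:
```python
from holes import *
t=ctrl.capture("top"); img=np.load("t8.npy").mean(2).astype(np.float32)
for C in [(496,221.8),(495.6,222)]:
  for r in (58.5,60,61.5,67):
    angs=np.arange(-97,-65,1.0)
    uv=np.array([proj(t,[C[0]+r*np.cos(np.radians(a)),C[1]+r*np.sin(np.radians(a)),54 if r<65 else 45]) for a in angs],np.float32)
    v=cv2.remap(img,uv[:,:1].copy(),uv[:,1:].copy(),cv2.INTER_CUBIC)[:,0]
    bg=np.median(np.r_[v[:6],v[-6:]]); w=np.clip(bg-8-v,0,None)
    print(C,r,"centroid",((w*angs).sum()/w.sum()).round(2), v.round().astype(int).tolist())
g=img[200:228,250:272];
```

```text
(496, 221.8) 58.5 centroid -81.52 [209, 209, 210, 210, 211, 211, 210, 207, 203, 197, 189, 182, 171, 165, 156, 151, 148, 149, 157, 168, 183, 194, 203, 207, 209, 208, 208, 208, 208, 208, 207, 207]
(496, 221.8) 60 centroid -81.46 [210, 211, 211, 211, 211, 211, 210, 209, 203, 197, 188, 180, 171, 165, 155, 148, 142, 143, 151, 164, 181, 194, 205, 209, 211, 210, 209, 209, 209, 209, 208, 208]
(496, 221.8) 61.5 centroid -81.76 [212, 211, 211, 211, 211, 212, 210, 207, 201, 193, 181, 172, 162, 156, 149, 144, 139, 141, 149, 163, 178, 192, 203, 208, 211, 210, 210, 210, 210, 209, 208, 208]
(496, 221.8) 67 centroid -81.44 [193, 193, 192, 191, 191, 190, 191, 192, 188, 180, 167, 154, 147, 146, 151, 156, 157, 153, 148, 147, 152, 165, 178, 187, 190, 190, 189, 189, 190, 191, 190, 190]
(495.6, 222) 58.5 centroid -81.15 [209, 209, 209, 210, 210, 211, 210, 209, 204, 200, 192, 184, 175, 167, 160, 153, 150, 149, 154, 164, 176, 191, 199, 206, 208, 208, 208, 208, 208, 208, 207, 207]
(495.6, 222) 60 centroid -81.14 [210, 210, 211, 211, 211, 211, 211, 210, 205, 200, 191, 184, 175, 168, 158, 150, 145, 143, 149, 160, 176, 191, 202, 208, 210, 210, 208, 209, 209, 209, 208, 208]
(495.6, 222) 61.5 centroid -81.39 [212, 211, 211, 211, 211, 212, 211, 209, 203, 197, 186, 177, 165, 160, 152, 147, 141, 139, 146, 158, 175, 188, 201, 207, 211, 210, 210, 210, 210, 209, 208, 208]
(495.6, 222) 67 centroid -81.23 [194, 194, 193, 193, 192, 191, 192, 194, 190, 185, 172, 159, 149, 146, 150, 155, 158, 156, 150, 148, 152, 164, 178, 189, 192, 193, 192, 192, 193, 194, 193, 192]
```

At the pin radius the notch edges lie at about -87.3° and -75.8°, centre -81.6°. The bright pin sits at -81.2°, with equally dark gaps on both sides. That is about 0.4° off, well inside the 1.7° of clearance. I'll back off the knob, lift, and go over the hub.

```bash
python3 -m crank '{"delta_pos":[[-0.5,-0.3,0],[-0.6,-0.3,0],[0,0,1.5],[0,0,2],[0,0,1.5]],"rotation":[[0,0,0],[0,0,0],[0,0,0],[0,0,0],[0,0,0]],"jaw":[1,1,1,1,1]}'
python3 -m crank '{"delta_pos":[[1,-1.2,0],[1.2,-1.5,0],[1.2,-1.5,0],[0,0,0],[0,0,0]],"rotation":[[0,0,0],[0,0,0],[0,0,0],[0,0,0],[0,0,0]],"jaw":[1,1,1,1,1]}'
python3 - <<'E'
from bench import ctrl
from h import *
s=ctrl.observe(); print(s["eef_pos"],s["ft_force"])
c=ctrl.capture("wrist"); cv2.imwrite("pics/w10.png",cv2.resize(c["pixels"][:300,100:,::-1],None,fx=1.8,fy=1.8,interpolation=cv2.INTER_CUBIC))
c=ctrl.capture("scene"); cv2.imwrite("pics/s10.png",cv2.resize(c["pixels"][190:280,215:325,::-1],None,fx=6,fy=6,interpolation=cv2.INTER_CUBIC))
E
```

```text
clock: 8.87
eef_pos: [460.3, 265.2, 127.5]
orientation: [3.141, -0.0, -1.464]
ft_force: [0.7, 0.3, -0.5]
finger_gap: -0.1
clock: 9.28
eef_pos: [494.9, 223.0, 127.0]
orientation: [3.141, 0.0, -1.466]
ft_force: [-0.7, -0.3, -0.2]
finger_gap: -0.2
[494.94398091 222.95003566 126.97071244] [-0.72714217 -0.30638481 -0.235054  ]
```

View pics/s10.png

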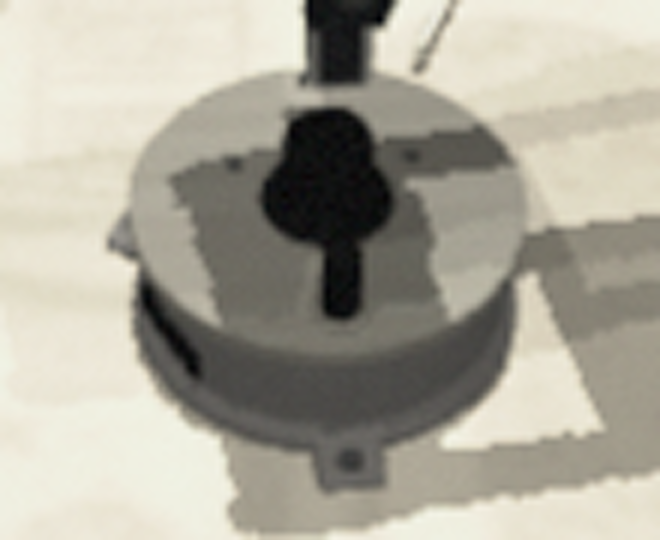

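View pics/w10.png

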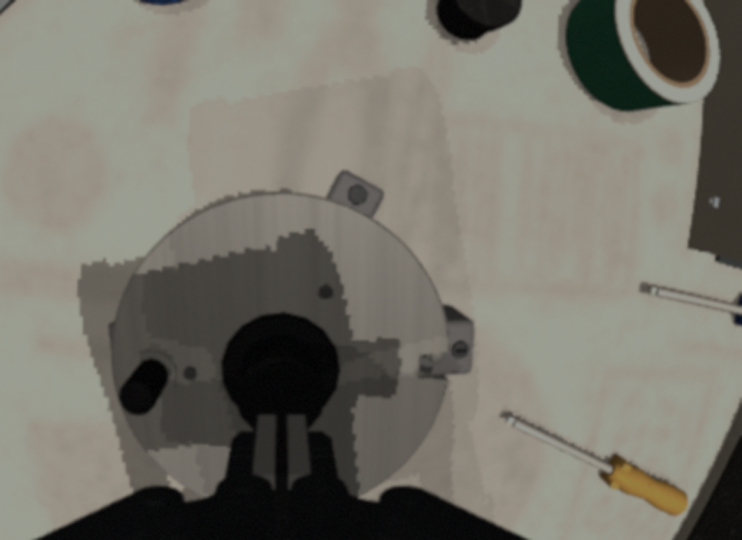

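The knob is in line with the far lug and the notch with the ear, and the fingers are above the hub. I'll lower them to just over it.

```bash
python3 -m crank '{"delta_pos":[[0.1,-0.1,-1],[0,0,-0.9],[0,0,-0.4],[0,0,-0.2],[0,0,0]],"rotation":[[0,0,0],[0,0,0],[0,0,0],[0,0,0],[0,0,0]],"jaw":[1,1,1,1,1]}'
python3 -m crank '{"delta_pos":[[0,0,-0.1],[0,0,-0.1],[0,0,-0.1],[0,0,0],[0,0,0]],"rotation":[[0,0,0],[0,0,0],[0,0,0],[0,0,0],[0,0,0]],"jaw":[1,1,1,1,1]}'
```

```text
clock: 9.8
eef_pos: [495.1, 222.6, 100.6]
orientation: [3.139, -0.0, -1.464]
ft_force: [-0.3, 0.3, 0.9]
finger_gap: -0.1
clock: 10.22
eef_pos: [496.4, 222.6, 99.2]
orientation: [-3.141, 0.0, -1.464]
ft_force: [1.0, -0.6, -0.4]
finger_gap: 0.3
```

```bash
python3 -m crank '{"delta_pos":[[0,0,-0.1],[0,0,-0.1],[0,0,0]],"rotation":[[0,0,0],[0,0,0],[0,0,0]],"jaw":[1,1,1]}'
python3 -m crank '{"delta_pos":[[0,0,-0.1],[0,0,-0.1],[0,0,0]],"rotation":[[0,0,0],[0,0,0],[0,0,0]],"jaw":[1,1,1]}'
```

```text
clock: 10.47
eef_pos: [496.6, 222.7, 97.6]
orientation: [-3.141, 0.0, -1.464]
ft_force: [-0.4, -1.3, 3.3]
finger_gap: -0.2
clock: 10.72
eef_pos: [496.6, 222.7, 95.6]
orientation: [-3.141, 0.0, -1.464]
ft_force: [-1.4, 0.2, 4.9]
finger_gap: 0.2
```

Contact came at TCP z of about 98, so hub top 84 as expected, and the collar slides at about 5 N. I'll keep pressing slowly.

```bash
python3 -m crank '{"delta_pos":[[0,0,-0.1],[0,0,-0.1],[0,0,0]],"rotation":[[0,0,0],[0,0,0],[0,0,0]],"jaw":[1,1,1]}'
python3 -m crank '{"delta_pos":[[0,0,-0.1],[0,0,0],[0,0,0]],"rotation":[[0,0,0],[0,0,0],[0,0,0]],"jaw":[1,1,1]}'
python3 -m crank '{"delta_pos":[[0,0,-0.1],[0,0,0],[0,0,0]],"rotation":[[0,0,0],[0,0,0],[0,0,0]],"jaw":[1,1,1]}'
```

```text
clock: 10.97
eef_pos: [496.6, 222.7, 93.5]
orientation: [-3.141, 0.0, -1.464]
ft_force: [-1.4, -0.3, 4.6]
finger_gap: -0.2
clock: 11.22
eef_pos: [496.6, 222.7, 92.4]
orientation: [-3.141, 0.0, -1.464]
ft_force: [-0.4, -0.1, 4.2]
finger_gap: 0.5
clock: 11.47
eef_pos: [496.6, 222.7, 91.3]
orientation: [-3.141, 0.0, -1.464]
ft_force: [-0.1, -1.0, 4.7]
finger_gap: 0.2
```

```bash
python3 -m crank '{"delta_pos":[[0,0,-0.1],[0,0,0],[0,0,0]],"rotation":[[0,0,0],[0,0,0],[0,0,0]],"jaw":[1,1,1]}'
python3 -m crank '{"delta_pos":[[0,0,-0.1],[0,0,0],[0,0,0]],"rotation":[[0,0,0],[0,0,0],[0,0,0]],"jaw":[1,1,1]}'
```

```text
clock: 11.72
eef_pos: [496.6, 222.7, 90.2]
orientation: [-3.141, 0.0, -1.464]
ft_force: [0.7, -1.2, 4.2]
finger_gap: -0.2
clock: 11.97
eef_pos: [496.6, 222.7, 90.1]
orientation: [-3.141, -0.0, -1.464]
ft_force: [-1.5, -0.2, 8.8]
finger_gap: -0.1
```

```bash
python3 -m crank '{"delta_pos":[[0,0,-0.1],[0,0,0],[0,0,0]],"rotation":[[0,0,0],[0,0,0],[0,0,0]],"jaw":[1,1,1]}'
```

```text
clock: 12.22
eef_pos: [496.7, 222.7, 90.0]
orientation: [3.142, -0.0, -1.464]
ft_force: [-4.5, -1.5, 13.9]
finger_gap: -0.4
```

The plate stopped hard at TCP z 90.0, so hub top 76, while the force rose to 13.9 N: it is on the ring. I'll lift off and look.

```bash
python3 -m crank '{"delta_pos":[[0,0,0.2],[0,0,0.3],[0,0,1],[0,0,2.5],[0,0,4]],"rotation":[[0,0,0],[0,0,0],[0,0,0],[0,0,0],[0,0,0]],"jaw":[1,1,1,1,1]}'
python3 -m crank '{"delta_pos":[[-3,-2,2],[-3,-2,2],[-3,-2,1],[0,0,0],[0,0,0]],"rotation":[[0,0,0],[0,0,0],[0,0,0],[0,0,0],[0,0,0]],"jaw":[1,1,1,1,1]}'
python3 -m crank '{"delta_pos":[[0,0,0],[0,0,0],[0,0,0],[0,0,0]],"rotation":[[0,0,0],[0,0,0],[0,0,0],[0,0,0]],"jaw":[1,1,1,1]}'
python3 - <<'E'
from holes import *
s=ctrl.observe(); print(s["eef_pos"],s["ft_force"])
w=ctrl.capture("wrist"); cv2.imwrite("pics/w11.png",w["pixels"][:,:,::-1])
c=ctrl.capture("scene"); cv2.imwrite("pics/s11.png",cv2.resize(c["pixels"][150:280,165:335,::-1],None,fx=4.5,fy=4.5,interpolation=cv2.INTER_CUBIC))
c=cap("top"); cv2.imwrite("pics/t11.png",c["pixels"].astype(np.uint8)[:,:,::-1])
E
```

```text
clock: 12.63
eef_pos: [492.0, 221.3, 163.9]
orientation: [3.13, -0.002, -1.464]
ft_force: [0.2, -0.6, -1.1]
finger_gap: -0.0
clock: 13.05
eef_pos: [405.4, 162.2, 218.7]
orientation: [-3.139, 0.0, -1.465]
ft_force: [-0.3, 0.9, -0.7]
finger_gap: 0.3
clock: 13.38
eef_pos: [406.7, 162.9, 217.3]
orientation: [3.14, -0.0, -1.464]
ft_force: [1.2, -0.1, 0.0]
finger_gap: -0.1
[406.66319352 162.93447029 217.33825953] [ 1.2217763  -0.05954817  0.00509114]
```

View pics/s11.png

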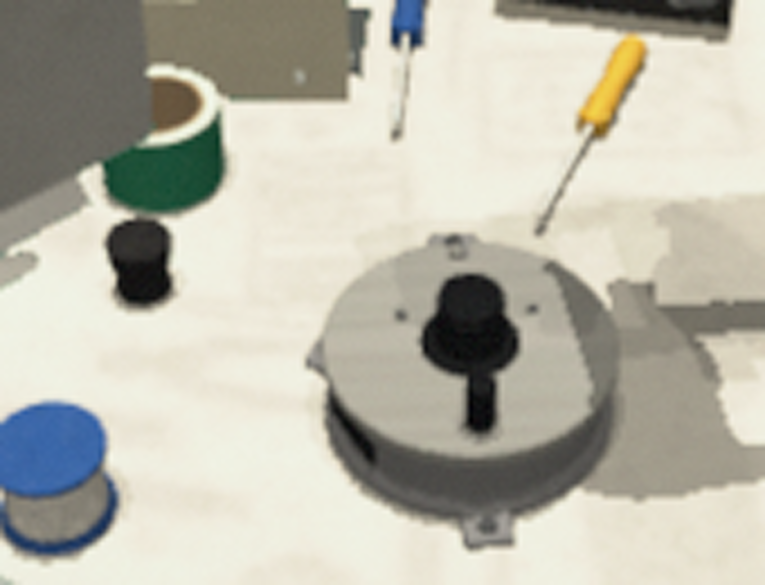

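View pics/w11.png

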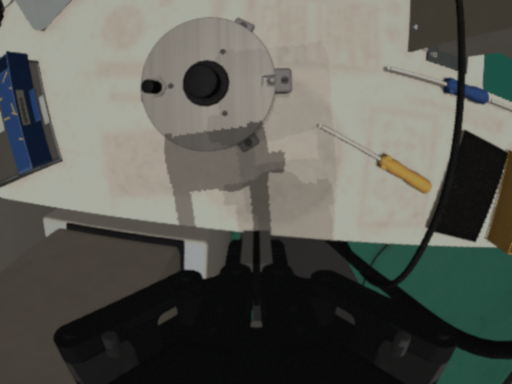

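View pics/t11.png

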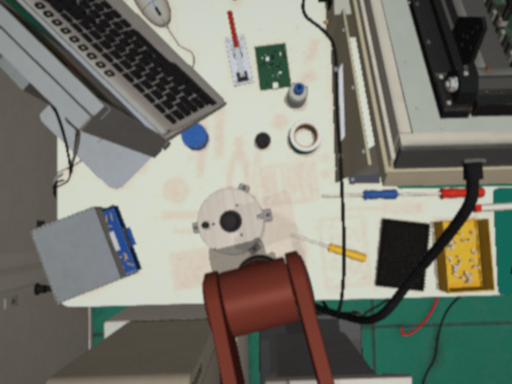

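The plate sits low and level. The notch is in line with the ear (wrist view, 275,80), and the spool, loupe and screwdriver are at their starting pixels. One last height check from two views, then I'll hand in.

Run:
```python
from holes import *
t=cap("top",4);s=cap("scene",4)
print([b[:3] for b in blobs(t["pixels"],(180,175,285,260),80)])
S=lambda u,v:(165+(u+.5)/4.5-.5,150+(v+.5)/4.5-.5)
kb=[b for b in blobs(t["pixels"],(195,215,220,240),90)][0][1:3]
print("knob",kb,tri(t,kb,s,S(481,381)))
print("hub",tri(t,(229.9,220.6),s,S(471,293)))
img=t["pixels"].mean(2).astype(np.float32);C=(496,221.8)
for r,z in ((60,46),(67,46)):
    angs=np.arange(-97,-65,1.0)
    uv=np.array([proj(t,[C[0]+r*np.cos(np.radians(a)),C[1]+r*np.sin(np.radians(a)),z]) for a in angs],np.float32)
    v=cv2.remap(img,uv[:,:1].copy(),uv[:,1:].copy(),cv2.INTER_CUBIC)[:,0]
    w=np.clip(np.median(v[:6])-8-v,0,None); print(r,((w*angs).sum()/w.sum()).round(1),v.round().astype(int).tolist())
print([b[:3] for b in blobs(t["pixels"],(250,125,280,155),80)])
print(ctrl.finish_job())
```

```text
[(np.int32(329), np.float64(230.24), np.float64(220.83)), (np.int32(23), np.float64(204.91), np.float64(224.74)), (np.int32(32), np.float64(253.88), np.float64(247.62)), (np.int32(95), np.float64(259.76), np.float64(257.53)), (np.int32(4), np.float64(280.5), np.float64(259.0))]
knob (np.float64(204.89), np.float64(224.7)) (array([489.81994872, 272.84465151,  71.83816773]), np.float64(0.9108680185612057))
hub (array([496.64926461, 221.31840746,  75.06942929]), np.float64(0.38528140003711137))
60 -81.0 [189, 189, 189, 188, 188, 188, 187, 185, 183, 180, 174, 169, 160, 154, 144, 137, 131, 129, 135, 145, 159, 170, 181, 185, 187, 187, 185, 185, 186, 186, 185, 186]
67 -81.7 [172, 172, 171, 170, 169, 169, 170, 172, 170, 163, 153, 142, 135, 133, 136, 139, 141, 139, 136, 138, 146, 154, 163, 168, 170, 171, 170, 170, 171, 174, 174, 176]
[(np.int32(155), np.float64(262.28), np.float64(140.3))]
the job is handed in; nothing more can be done
None
```

The crank plate is fully home on the winder with its notch round the drive pin, and I handed the job in at about 14 s of the 70 s. I turned the plate about 63° clockwise by pushing the knob with the shut fingertips. I then pressed the hub down 8 mm; the collar slid at 4–5 N until it met a hard stop, where I pressed to 14 N.

**Last checks before handing in:**
- **Height:** the fingertips stopped at 76 mm on the hub. Two camera views gave 75 mm for the hub top and 72 mm for the knob top, against 76 and 74 mm expected, which is about what the 2 mm calibration allows.
- **Alignment:** the notch centre lay at -81.0 to -81.7° and the winder's pin direction at about -81.2°, so within about 0.5°.
- **Bystanders:** the spool, loupe and screwdriver stood at their starting places in the images.
- **Robot:** the gripper had been lifted clear and touched nothing.

One check disagreed: before pressing, the plate's small screw holes suggested the notch was 1–1.5° past the pin. I went by the direct view of the pin in the notch, and the plate passed the pin without resistance.

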